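# Set a medal panel on its viewing stand and close its carton

## Task

Take the medal panel out of its carton and lean it on the display stand: its foot on the deck right behind the front stop strip, its back resting against the steel bar, medals facing away from the bar, centred and square to the stand. Let go of it, then close the empty carton: fold the short flap down flat first, then the long flap down over it. Leave everything else on the desk where it is.

Things in the scene. Friction and masses are not known exactly. Their poses are not given: they have to be found in the camera images.
- panel: Dark wood panel, 10 thick (its x) x 140 wide (y) x 170 tall (z), 240 g, upright in the carton, its top 84 mm above the carton's rim. Origin: centre of its bottom edge face. +z points to its top edge, +x out of its face, which carries four round medals 3 mm proud, all within 108 mm of the foot; the back is plain. The top 60 mm are clear on both sides.
- carton: Open cardboard carton, fixed, outside 110 (x) x 166 (y) x 90 (z), walls and floor 4 mm. Origin: centre of its underside. Foam blocks at its two y ends (top 64 mm above the desk) leave a 15 mm slot along its y axis at x=0, in which the panel stands on the floor, face to +x. A flap is hinged on each y side.
- short_flap (a joint): Short cardboard flap, 110 wide (x) x 66 long x 3 thick, hinged along the carton's +y rim (carton y=+83, z=90 mm). 0 = folded flat over the opening, pi/2 = upright, more = leaning outward; it starts open at 1.7 to 2.2 rad. Stiff crease: it stays where it is left.
- short_flap_edge (a point): Middle of the free edge of the short flap, 66 mm from its hinge line.
- long_flap (a joint): Long cardboard flap, 110 wide (x) x 108 long x 3 thick, hinged along the carton's -y rim (carton y=-83, z=93.5 mm), so that it closes over the short one. Same joint values as the short flap.
- long_flap_edge (a point): Middle of the free edge of the long flap, 108 mm from its hinge line.
- stand: Fixed stand. Origin: centre of the underside of its wood deck, 150 (x) x 180 (y) x 12 (z). Stop strip along y, 10 high above the deck, inner face at x=+50, 12 wide. Round steel bar along y, 12 thick, 120 long, on two posts, axis at x=+2, z=99; thin brace from it to the deck at x=-60. With its foot at the strip and back on the bar the panel leans about 20 deg, top towards stand -x.
- stand_bar (a point): Middle of the steel bar, on its axis.
- loupe: Black upright loupe, 32 diameter x 34 high, between carton and stand. Leave alone. Origin under its centre.
- medal: Loose brass medal lying flat, 42 diameter x 6 thick. Leave alone. Origin under its centre.
- magnifier: Magnifying glass lying flat, lens frame 90 diameter, 12 high, wooden handle 100 long to its -x. Leave alone. Origin under the lens.
- mug: White mug, 76 diameter x 90 high. Leave alone. Origin under its centre.
- jar: Small glass jar with a metal cap, 56 diameter x 75 high. Leave alone. Origin under its centre.
- notebook: Blue notebook lying flat, 150 x 210 x 14. Leave alone. Origin under its centre.
- tweezers: Steel tweezers lying flat, 120 long. Leave alone. Origin under the middle.
Things that resemble listed ones, but are neither listed nor needed, are in the scene too. What is shaped like the stand but purple or red is not meant.

How it is judged:
On the way, in this order (a step that is already met when the one before it is completed fails the run):
1. the panel leans on the stand, released and at rest (angle between panel's own z axis and vertical between 0.2 and 0.52 rad and x of panel in the frame of stand between 0.032 and 0.052 m and y of panel in the frame of stand between -0.025 and 0.025 m and z of panel in the frame of stand below 0.02 m and angle between the y axis of panel and the y axis of stand, either way round below 0.15 rad and x of stand_bar in the frame of panel between -0.016 and -0.006 m and z of stand_bar in the frame of panel above 0.06 m and contact force between the fingers and panel below 0.05 N and linear speed of panel below 0.02 m/s and angular speed of panel below 0.1 rad/s), for 0.2 s.
2. the short flap is folded down while the long flap is still open (value of joint short_flap below 0.15 rad and value of joint long_flap above 1 rad), for 0.1 s.
3. the long flap is folded down over it (value of joint each of short_flap, long_flap below 0.15 rad), for 0.2 s.
At the end, for the whole second after the job is handed in: Panel released, at rest on the deck, leaning 0.20-0.52 rad; foot centre at stand x 32 to 52 mm, under 20 mm high; within 25 mm of the middle and 0.15 rad of square; bar axis 6-16 mm behind its mid-plane, at least 60 mm above its foot, medals away; both flaps within 0.15 rad of flat (all of step 1 and all of step 3); the robot touches nothing.
It fails at once if a bystander on the desk was moved more than 30 mm (distance of any of loupe, medal, magnifier, mug, jar, notebook, tweezers from where it was at the start of the episode above 0.03 m).
It also fails if it takes over 54 s, if anything falls off the work surface, if the arm or the gripper's body presses on something with over 40 N, if the wrist force passes 120 N, or if a joint passes its speed limit or range.

## Robot

A 6-joint arm with a two-finger parallel gripper is mounted at the origin on the work surface. World frame = base frame: x ahead of the robot, y to its left, z up, the work surface at z = 0. Lengths are in m, angles in rad, forces in N, time in s.
With the tool pointing down it reaches from about 0.225 to 0.875 m from the base axis. Payload 3.4 kg.
Tool frame: the origin (TCP) lies at the very end of the fingers, on their centre line; the grasp point (between the pads) lies 19 mm behind it; z points along the fingers, y is the line along which they close (so a half turn about z gives the same grasp; the last joint's range is limited). The gripper opens to 85 mm and grips with 20 to 120 N. Pads are 22 mm wide; open, the fingers measure 114 mm over their backs; the gripper's body (76 mm by 85 mm) begins 54 mm behind the grasp point. The pads swing forward as they close: fully open they stand 13 mm farther back than shut.
Start: joints at [-1.333, 0.276, 1.505, -0, 1.361, -0.121], TCP at [0.202, -0.538, 0.231] pointing down, gripper open.
Joint ranges: [-2.89, 2.89], [-0.75, 2.08], [0.22, 2.7], [-1.18, 4.32], [0.11, 2.71], [-2.7, 2.7]. Speed limits (rad/s): [2.57, 2.57, 3.14, 3.14, 3.14, 3.14].

## Interface

Orientations are given as a unit quaternion [x, y, z, w].
In Python, from bench import ctrl, read_camera, get_calibration, close_job gives the robot as it stands.
- The arm moves only by the tool step_arm, never from a script. Its argument "steps" is a list that holds one entry, the list of rows, each a list of 7 numbers: the shift along the tool's x, y, z in mm, then the turn, a rotation vector about the tool's x, y, z in rad, then the opening, from -1 (shut) to 1 (fully open). In form: [[[dx, dy, dz, ax, ay, az, grip], ...]]. A call has 1 to 8 rows; each row is the pose to reach, as a shift and turn from the pose commanded when the call began, along the tool's axes at that moment; what a row does not reach only later rows make up. A row lasts 1/10 s, in which the tool goes at most 50 mm and 8.59 degrees, less where a joint would pass 70% of its speed; a pose out of reach is approached as far as the arm can. A call with a gripper value outside its range is refused whole. The fingers move at their own pace and stop on an object; "squeeze" is the grip in N (left out, the last holds). Time passes only in rows, so rows that repeat a pose let the fingers close. It gives the time, the measured TCP pose, the force, the opening and the grip force at its end, in the units of the state.
- ctrl.get_state(): the state, without advancing time (a new reading comes with each control period).
- read_camera(name): name is "scene" or "top" or "wrist"; returns the picture (480x640x3 uint8, blue, green, red); there is no depth.
- get_calibration(name): a dict with "vfov" (degrees; the focal length in pixels is half the picture's height over the tangent of half this angle, whatever the lens; pixels are square), "cx", "cy" (the principal point, pixels), "eye" and "rotation" of the camera in the world. Camera axes: x right, y up, looking along -z (the intrinsics and any distortion apply to the point x, -y, -z); pixel columns grow to the right and rows downward; lengths in m; the calibration is good to about 2 mm. A picture is of the moment at which its call begins: read the wrist's pose just before it. get_calibration takes no time and is no camera call; for the wrist camera it gives the pose at the moment of the call.
- close_job(): hands the job in; it is judged then, once.
The state is a dict: "time_s": time; "joints": joint angles; "joint_velocities": joint speeds; "joint_torque": joint torques, N m; "ee_pos": TCP position; "orientation": TCP orientation; "contact_force": force on the tool from outside, world axes, zero at the start; "moment": the same for the moment, N m; "width": opening from 0.0 (shut) to 1.0 (fully open); "grip_force": force on a finger pad.
Only numpy, scipy, OpenCV 4.12 (cv2) and the standard library are available. Lean on these libraries where they do the work, as an engineer would, in place of code of your own. Each camera call takes 0.05 s, during which the arm holds its last target. There are 200 camera calls.

## Working session

There is one attempt and no reset: what is moved stays moved. The work goes in short steps, Python scripts to look and compute and a tool call to move; the robot and the scene stay as the last step left them, time stands still between calls to the robot, and variables do not carry over. Pictures are saved under pics/ and viewed, at most 10 in all, crops included, and the job is handed in when it is done.

Besides the shell and the picture viewer there is one more tool, called after ">>>" as name([rows], argument=value, ...), one row to a line, values as JSON. step_arm: Moves the arm, as the interface text tells. Its arguments: {"type":"object","properties":{"steps":{"type":"array"},"squeeze":{"type":"number"}},"required":["steps"]}

```bash
ls; mkdir -p pics; python3 - <<'E'
from bench import ctrl, read_camera, get_calibration
import cv2,numpy as np
for n in ("scene","top"):
    cv2.imwrite(f"pics/{n}0.png",read_camera(n)); c=get_calibration(n); print(n,c)
print(ctrl.get_state())
E
```

```text
pics
scene {'vfov': 43.65079110563295, 'cx': 308.8985499313136, 'cy': 235.8457005137064, 'eye': array([ 1.20366021, -0.59554174,  1.10120504]), 'rotation': array([0.32836504, 0.14759655, 0.37838353, 0.85277052])}
top {'vfov': 48.40700609444199, 'cx': 322.36965864647664, 'cy': 242.95052681684786, 'eye': array([0.26118805, 0.02457679, 1.27414161]), 'rotation': array([ 0.06472292, -0.07238256, -0.69273411,  0.71462659])}
{'time_s': 0.1, 'joints': array([-1.33299529e+00,  2.76526748e-01,  1.50599283e+00, -1.24445596e-05,
        1.36071112e+00, -1.21011653e-01]), 'joint_velocities': array([ 0.00043882, -0.00072221, -0.00184147,  0.00044374,  0.00101169,
        0.00078511]), 'joint_torque': array([ 1.95579858e-03, -4.17702305e+01, -2.46404636e+01, -1.30672984e-04,
        5.75710146e-03,  1.05646222e-05]), 'ee_pos': array([ 0.20179197, -0.53792813,  0.23053453]), 'orientation': array([ 9.83949239e-01,  1.78446701e-01, -5.38734532e-05, -8.17271844e-04]), 'contact_force': array([ 0.02553507, -0.39851567,  0.14220412]), 'moment': array([-0.01119785, -0.02366897,  0.0131157 ]), 'grip_force': 0.0, 'width': 1.0008051526346502}
```

View pics/scene0.png

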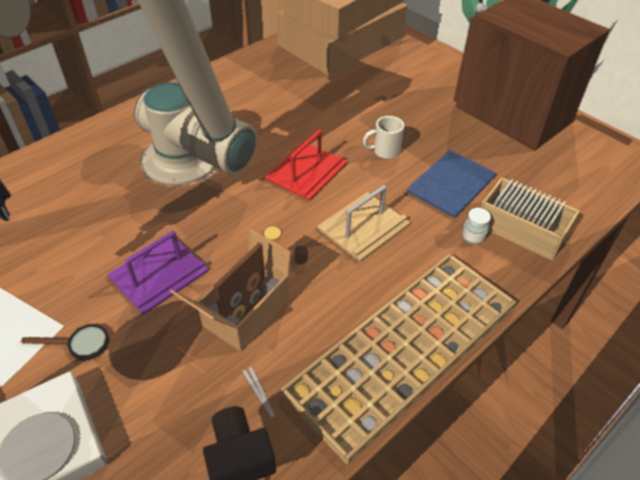

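View pics/top0.png

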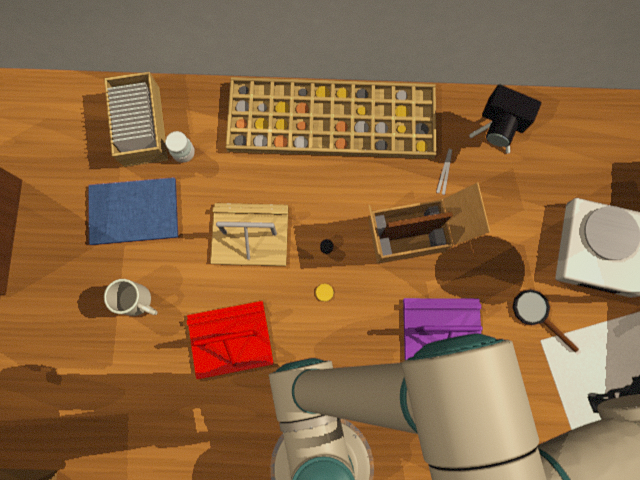

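The scene view shows the carton at about (240,300), with the long flap left at (190,300) and the short flap at (268,255). The wooden stand is at (362,225) and the loupe at (300,254). In the top view the carton is at (411,229), the panel's top edge runs (385,232)-(450,218), the stand deck covers (212-288, 205-265) and the bar is at (247,228).

```bash
cat > h.py <<'E'
import numpy as np, cv2
from scipy.spatial.transform import Rotation as R
from bench import ctrl, read_camera, get_calibration
def ray(c,p):
    f=240/np.tan(np.radians(c["vfov"])/2); p=np.atleast_2d(p).astype(float)
    d=np.c_[(p[:,0]-c["cx"])/f,-(p[:,1]-c["cy"])/f,-np.ones(len(p))]
    return np.array(c["eye"]),R.from_quat(c["rotation"]).apply(d)
def onz(c,p,z):
    e,d=ray(c,p); return e+d*((z-e[2])/d[:,2])[:,None]
def proj(c,P):
    f=240/np.tan(np.radians(c["vfov"])/2)
    q=R.from_quat(c["rotation"]).inv().apply(np.atleast_2d(P)-c["eye"])
    return np.c_[c["cx"]-f*q[:,0]/q[:,2],c["cy"]+f*q[:,1]/q[:,2]]
def tri(c1,p1,c2,p2):
    e1,d1=ray(c1,p1); e2,d2=ray(c2,p2); d1/=np.linalg.norm(d1,axis=1)[:,None]; d2/=np.linalg.norm(d2,axis=1)[:,None]
    out=[]
    for a,b in zip(d1,d2):
        s=np.linalg.lstsq(np.c_[a,-b],e2-e1,rcond=None)[0]; u=e1+a*s[0];v=e2+b*s[1]
        out.append([*((u+v)/2),np.linalg.norm(u-v)])
    return np.array(out)
E
python3 - <<'E'
from h import *
a=cv2.imread("pics/top0.png"); b=cv2.imread("pics/scene0.png")
A=cv2.resize(a[175:275,200:500],None,fx=2.66,fy=2.66,interpolation=cv2.INTER_CUBIC)
B=cv2.resize(b[180:350,160:420],None,fx=1.9,fy=1.9,interpolation=cv2.INTER_CUBIC)
o=np.zeros((600,800,3),np.uint8); o[:A.shape[0],:A.shape[1]]=A; o[270:270+B.shape[0],:B.shape[1]]=B
cv2.imwrite("pics/crop0.png",o)
c=get_calibration("top");c2=get_calibration("scene")
np.set_printoptions(precision=4,suppress=True)
print(onz(c,[[327,246],[250,235],[411,229]],0.0))
w=get_calibration("wrist"); print(w, ctrl.get_state()["ee_pos"])
E
```

```text
[[ 0.5048  0.003   0.    ]
 [ 0.526   0.1912  0.    ]
 [ 0.5539 -0.2016  0.    ]]
{'vfov': 71.62088617763668, 'cx': 322.9973509943941, 'cy': 234.56653306623423, 'eye': array([ 0.2696, -0.5131,  0.3731]), 'rotation': array([-0.1172,  0.082 , -0.5637,  0.8135])} [ 0.2018 -0.5379  0.2305]
```

View pics/crop0.png

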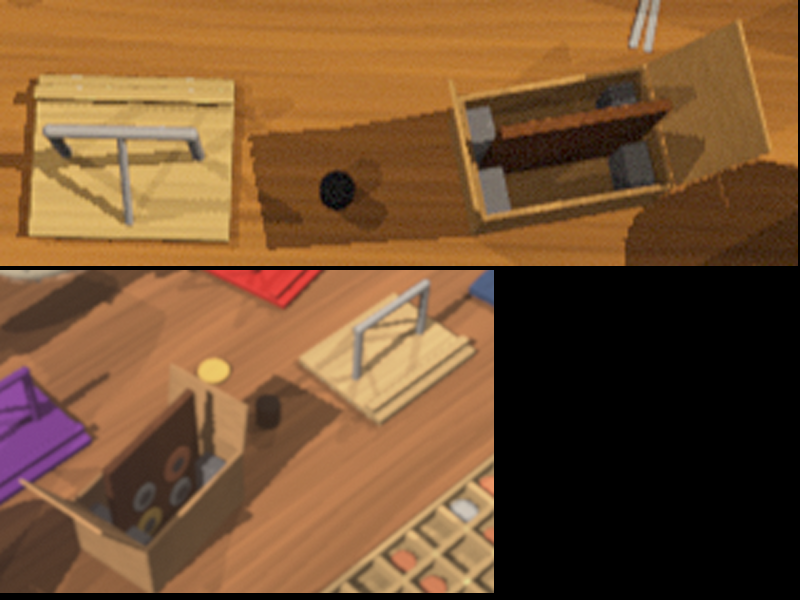

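The crop shows the panel's top edge at crop (498,130)-(670,101) and the steel bar's ends at (45,131) and (198,134). The strip edge is (37,78)-(234,80) and the deck's rear edge is (30,236)-(230,242). The carton is turned about 9 deg in the image, and the medals face the scene camera (+x).

```bash
python3 - <<'E'
from h import *
np.set_printoptions(precision=4,suppress=True)
t=get_calibration("top");s=get_calibration("scene")
T=lambda L:np.array(L)/2.66+[200,175]
S=lambda L:(np.array(L)-[0,270])/1.9+[160,180]
# panel top face corners left/right, bar ends, deck corners
print("panel top z=.174",onz(t,T([[498,130],[670,101]]),.174))
print("bar z=.1",onz(t,T([[45,131],[198,134]]),.105))
print("strip front top",onz(t,T([[37,78],[234,80]]),.022)); print("deck rear",onz(t,T([[30,236],[230,242]]),.012))
print("rim corners",onz(t,T([[648,68],[670,186],[482,222]]),.09))
# two-view: bar ends (+y,-y), panel top corner (+y)(-y), 
print("tri bar +y,-y",tri(t,T([[47,131],[197,133]]),s,S([[427,284],[358,331]])))
print("tri panel top +y,-y",tri(t,T([[500,130],[670,103]]),s,S([[193,392],[108,472]])))
print("tri flap long edge +x?",tri(t,T([[740,20],[772,152]]),s,S([[100,535],[22,482]])))
print("short flap",tri(t,T([[452,82]]),s,S([[247,405]])))
E
```

```text
panel top z=.174 [[ 0.5234 -0.1202  0.174 ]
 [ 0.5518 -0.258   0.174 ]]
bar z=.1 [[0.5263 0.2528 0.105 ]
 [0.528  0.124  0.105 ]]
strip front top [[0.5943 0.2796 0.022 ]
 [0.5984 0.1007 0.022 ]]
deck rear [[0.4506 0.2778 0.012 ]
 [0.4509 0.0986 0.012 ]]
rim corners [[ 0.6028 -0.261   0.09  ]
 [ 0.4992 -0.2783  0.09  ]
 [ 0.463  -0.1182  0.09  ]]
tri bar +y,-y [[0.5299 0.2548 0.096  0.0046]
 [0.5319 0.1276 0.0985 0.0053]]
tri panel top +y,-y [[ 0.5253 -0.1212  0.1696  0.0029]
 [ 0.5522 -0.2565  0.1713  0.0052]]
tri flap long edge +x? [[ 0.6188 -0.3115  0.1846  0.0031]
 [ 0.5121 -0.3328  0.1833  0.0065]]
short flap [[ 0.5684 -0.0828  0.1547  0.0053]]
```

```bash
cat >> h.py <<'E'
def go(pos,yaw,tilt=0.0,roll=0.0):
    """tool x at world yaw; tilt: rotate whole tool about the world axis Rz(yaw-pi/2) y (top towards -x for negative)"""
    s=ctrl.get_state(); R0=R.from_quat(s["orientation"])
    a=yaw-np.pi/2
    Rt=R.from_euler("z",a)*R.from_euler("y",tilt)*R.from_euler("z",np.pi/2)*R.from_euler("x",np.pi)
    d=R0.inv().apply(np.array(pos)-s["ee_pos"])*1000; w=(R0.inv()*Rt).as_rotvec()
    print("t",round(s["time_s"],2),"row",np.round(d,1).tolist(),np.round(w,3).tolist(),"dist",round(np.linalg.norm(d)),"deg",round(np.degrees(np.linalg.norm(w)),1),"F",np.round(s["contact_force"],1),"w",round(s["width"],3))
E
python3 -c "
from h import *
go([.535,-.188,.32],1.766)"
```

```text
t 0.1 row [434.9, -210.8, -89.0] [-0.001, -0.001, -1.407] dist 491 deg 80.6 F [ 0.  -0.4  0.1] w 1.001
```

>>> step_arm([
  [[40,-20,-60,0,0,-0.14,1],[435,-211,-89,0,0,-1.407,1],[435,-211,-89,0,0,-1.407,1],[435,-211,-89,0,0,-1.407,1],[435,-211,-89,0,0,-1.407,1],[435,-211,-89,0,0,-1.407,1],[435,-211,-89,0,0,-1.407,1],[435,-211,-89,0,0,-1.407,1]],
])

```text
time_s: 0.9
ee_pos: [0.4632, -0.2627, 0.3089]
orientation: [0.713, 0.701, -0.0, -0.0]
contact_force: [0.4, -1.0, 0.2]
width: 1.0
grip_force: 0.0
```

```bash
python3 -c "
from h import *
go([.535,-.188,.32],1.766)"
```

```text
t 0.9 row [75.9, 70.6, -11.2] [-0.0, -0.0, -0.211] dist 104 deg 12.1 F [ 0.4 -1.   0.2] w 1.0
```

>>> step_arm([
  [[76,71,-11,0,0,-0.211,1],[76,71,-11,0,0,-0.211,1],[76,71,-11,0,0,-0.211,1],[76,71,-11,0,0,-0.211,1]],
])

```text
time_s: 1.3
ee_pos: [0.5354, -0.189, 0.3193]
orientation: [0.636, 0.771, -0.0, -0.0]
contact_force: [0.9, -0.8, 0.6]
width: 0.999
grip_force: 0.0
```

```bash
python3 - <<'E'
from h import *
go([.535,-.188,.32],1.766)
import pickle
c=get_calibration("wrist"); im=read_camera("wrist"); pickle.dump(c,open("w1.pkl","wb")); cv2.imwrite("pics/w1.png",im); print(c["eye"])
E
```

```text
t 1.3 row [1.1, -0.2, -0.7] [-0.001, -0.0, -0.004] dist 1 deg 0.2 F [ 0.9 -0.8  0.6] w 0.999
[ 0.5219721  -0.11837144  0.4618572 ]
```

View pics/w1.png

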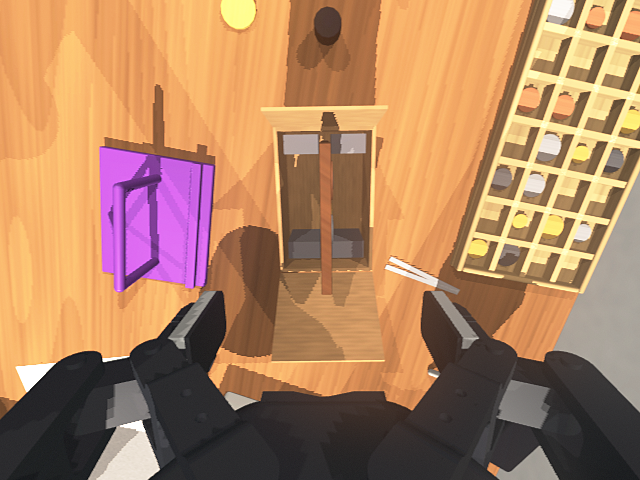

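The wrist view shows the panel's top edge from (325,140) to (327,293), central in the carton. The short flap is at (262-386,108) and the long flap runs down to (272-384,360).

```bash
python3 - <<'E'
from h import *
import pickle
np.set_printoptions(precision=4,suppress=True)
c=pickle.load(open("w1.pkl","rb")); t=get_calibration("top")
im=cv2.imread("pics/w1.png"); 
for v in (160,200,240,280): print(v, im[v,312:342:2].sum(1).tolist())
P=[[325.5,140],[327,293]]
for z in (.17,.174): q=onz(c,P,z); d=q[0]-q[1]; print(z,q,q.mean(0),np.linalg.norm(d),np.arctan2(-d[0],d[1]))
print("tri",tri(c,[[321,140],[322,293]],t,np.array([[498,137],[668,112]])/2.66+[200,175]))
print("rim",onz(c,[[279,132],[377,130],[282,271],[369,271]],.09))
print("short edge",onz(c,[[262,108],[386,107]],.155),"long edge",onz(c,[[272,361],[384,361]],.184))
E
```

```text
160 [301, 300, 290, 280, 371, 370, 366, 363, 365, 317, 288, 290, 298, 286, 301]
200 [359, 336, 323, 275, 324, 379, 376, 369, 367, 329, 275, 287, 287, 280, 284]
240 [248, 250, 252, 255, 240, 358, 343, 341, 345, 342, 313, 266, 275, 275, 270]
280 [334, 337, 410, 464, 439, 329, 347, 353, 356, 347, 329, 368, 364, 362, 365]
0.17 [[ 0.5245 -0.1211  0.17  ]
 [ 0.5533 -0.2603  0.17  ]] [ 0.5389 -0.1907  0.17  ] 0.1420807220776394 0.20369316473735824
0.174 [[ 0.5245 -0.1211  0.174 ]
 [ 0.5528 -0.2583  0.174 ]] [ 0.5386 -0.1897  0.174 ] 0.14013345855364906 0.20369316473735835
tri [[ 0.5207 -0.122   0.1608  0.    ]
 [ 0.5462 -0.2592  0.17    0.0058]]
rim [[ 0.4749 -0.1233  0.09  ]
 [ 0.5772 -0.1014  0.09  ]
 [ 0.5029 -0.2809  0.09  ]
 [ 0.6059 -0.2609  0.09  ]]
short edge [[ 0.4656 -0.1056  0.155 ]
 [ 0.5707 -0.0844  0.155 ]] long edge [[ 0.513  -0.3358  0.184 ]
 [ 0.6209 -0.3149  0.184 ]]
```

```bash
python3 -c "
from h import *
go([.5385,-.19,.125],1.774)"
```

```text
t 1.35 row [-0.7, 4.3, 194.3] [-0.002, 0.0, -0.014] dist 194 deg 0.8 F [-1.3 -0.3 -1. ] w 0.997
```

>>> step_arm([
  [[0,4,40,0,0,-0.014,1],[0,4,85,0,0,-0.014,1],[0,4,130,0,0,-0.014,1],[0,4,170,0,0,-0.014,1],[0,4,194,0,0,-0.014,1],[0,4,194,0,0,-0.014,1],[0,4,194,0,0,-0.014,-1],[0,4,194,0,0,-0.014,-1]],
], squeeze=40)

```text
time_s: 2.15
ee_pos: [0.5397, -0.1908, 0.1279]
orientation: [0.632, 0.775, 0.0, 0.002]
contact_force: [0.5, 0.6, 1.0]
width: 0.688
grip_force: 0.0
```

>>> step_arm([
  [[0,0,0,0,0,0,-1],[0,0,0,0,0,0,-1],[0,0,0,0,0,0,-1],[0,0,0,0,0,0,-1],[0,0,0,0,0,0,-1]],
])

```text
time_s: 2.65
ee_pos: [0.5392, -0.1896, 0.1268]
orientation: [0.632, 0.775, -0.0, 0.001]
contact_force: [-1.4, 0.2, 5.6]
width: 0.113
grip_force: 41.1
```

>>> step_arm([
  [[0,0,-20,0,0,0,-1],[0,0,-60,0,0,0,-1],[0,0,-105,0,0,0,-1],[0,0,-150,0,0,0,-1],[0,0,-195,0,0,0,-1],[0,0,-215,0,0,0,-1],[0,0,-215,0,0,0,-1]],
], squeeze=60)

```text
time_s: 3.35
ee_pos: [0.5402, -0.1898, 0.344]
orientation: [0.632, 0.775, 0.001, 0.003]
contact_force: [0.6, -0.3, -2.7]
width: 0.108
grip_force: 59.0
```

```bash
python3 - <<'E'
from h import *
# stand yaw .012; hover tilt 20 deg
go([.45,.189,.345],1.5708+.012,0)
go([.45,.189,.345],1.5708+.012,-.35)
print(get_calibration("wrist")["eye"])
E
```

```text
t 3.35 row [389.2, -11.9, -2.7] [0.006, 0.003, 0.191] dist 389 deg 11.0 F [ 0.6 -0.3 -2.7] w 0.108
t 3.35 row [389.2, -11.9, -2.7] [-0.343, -0.03, 0.19] dist 389 deg 22.5 F [ 0.6 -0.3 -2.7] w 0.108
[ 0.52488243 -0.11896385  0.4862007 ]
```

>>> step_arm([
  [[220,20,-3,0,0,0.191,-1],[220,20,-3,0,0,0.191,-1],[220,20,-3,0,0,0.191,-1],[220,20,-3,0,0,0.191,-1],[220,20,-3,0,0,0.191,-1],[220,20,-3,0,0,0.191,-1],[220,20,-3,0,0,0.191,-1],[220,20,-3,0,0,0.191,-1]],
])

```text
time_s: 4.15
ee_pos: [0.5139, 0.0292, 0.3425]
orientation: [0.703, 0.711, -0.001, -0.001]
contact_force: [-0.1, 0.2, -4.0]
width: 0.113
grip_force: 58.9
```

```bash
python3 - <<'E'
from h import *
import pickle
c=get_calibration("wrist"); im=read_camera("wrist"); pickle.dump(c,open("w2.pkl","wb")); cv2.imwrite("pics/w2.png",im); print(c["eye"])
go([.53,.03,.345],1.583)
E
```

```text
[0.51354499 0.10123712 0.4849543 ]
t 4.2 row [0.9, 15.9, -2.2] [-0.002, 0.001, -0.002] dist 16 deg 0.1 F [ 0.3  0.  -2.6] w 0.107
```

View pics/w2.png

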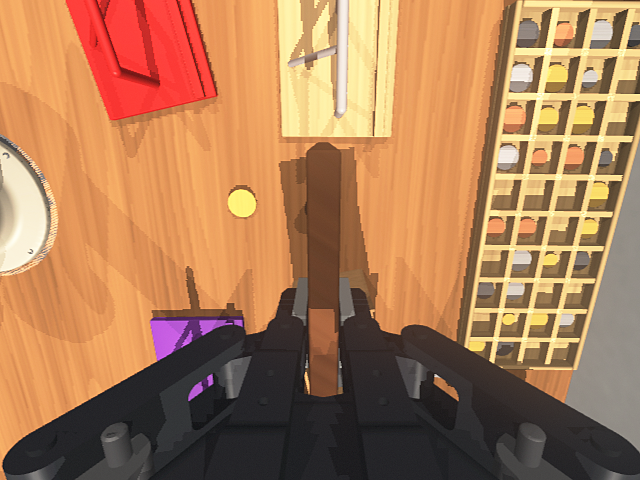

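The wrist view shows the stand's -y deck edge at (282,137)-(391,136), the strip's inner face at x=376 and the bar at x≈341 from row 0 to 116. The panel is held centrally at x≈324.

```bash
python3 - <<'E'
from h import *
import pickle
np.set_printoptions(precision=4,suppress=True)
c=pickle.load(open("w2.pkl","rb")); im=cv2.imread("pics/w2.png")
for v in (10,60,125): 
    r=im[v].astype(int).sum(1); print(v,"grad",[(u,int(r[u+1]-r[u-1])) for u in range(270,400) if abs(r[u+1]-r[u-1])>70])
print("deck -y edge",onz(c,[[282,137],[391,136]],.012))
print("bar",onz(c,[[342,10],[340.5,110]],.099))
t=get_calibration("top")
print("tri bar -y end",tri(c,[[340,114]],t,np.array([[199,133]])/2.66+[200,175]))
E
```

```text
10 grad [(277, 121), (278, 216), (300, -236), (301, -150), (321, 145), (322, 211), (328, -216), (329, -128), (334, -133), (335, -168), (337, 249), (338, 228), (339, 156), (340, 97), (346, -74), (347, -130), (349, 108), (374, -72), (377, -320), (378, -187), (379, 315), (380, 312), (398, -198), (399, -89)]
60 grad [(277, -87), (279, 216), (280, 166), (289, -257), (290, -208), (303, -100), (304, -322), (305, -179), (312, 95), (313, 268), (314, 248), (315, 73), (330, -233), (331, -169), (337, 123), (338, 182), (339, 113), (345, -73), (346, -113), (348, 86), (375, -129), (376, -178), (377, 149), (378, 205), (386, -76), (394, -125), (395, -199), (397, 73)]
125 grad [(277, -73), (279, -115), (281, 304), (282, 172), (371, -77), (372, -334), (373, -145), (374, 363), (375, 331), (383, -94), (385, 75), (390, -97), (391, -191)]
deck -y edge [[0.4568 0.099  0.012 ]
 [0.6054 0.1019 0.012 ]]
bar [[0.5307 0.223  0.099 ]
 [0.5317 0.1283 0.099 ]]
tri bar -y end [[0.5315 0.1244 0.0933 0.0004]]
```

```bash
python3 -c "
from h import *
go([.5366,.191,.33],1.582,-.288)"
```

```text
t 4.2 row [161.8, 24.2, 12.7] [-0.29, 0.001, -0.001] dist 164 deg 16.6 F [ 0.3  0.  -2.6] w 0.107
```

>>> step_arm([
  [[40,6,0,-0.07,0,0,-1],[80,12,5,-0.14,0,0,-1],[120,18,8,-0.21,0,0,-1],[150,24,12,-0.29,0,0,-1],[162,24,13,-0.29,0,0,-1],[162,24,13,-0.29,0,0,-1],[162,24,13,-0.29,0,0,-1]],
])

```text
time_s: 4.9
ee_pos: [0.5368, 0.191, 0.3308]
orientation: [0.696, 0.704, 0.102, 0.102]
contact_force: [-0.1, 0.8, -3.2]
width: 0.109
grip_force: 59.6
```

```bash
python3 - <<'E'
from h import *
go([.5366,.191,.16],1.582,-.288)
go([.5366,.191,.138],1.582,-.288)
cv2.imwrite("pics/s2.png",read_camera("scene")); 
a=cv2.imread("pics/s2.png")[60:300,220:480]; cv2.imwrite("pics/s2c.png",cv2.resize(a,None,fx=2.4,fy=2.4,interpolation=cv2.INTER_CUBIC))
E
```

```text
t 4.9 row [0.3, -48.9, 163.7] [0.001, 0.002, 0.0] dist 171 deg 0.1 F [-0.1  0.8 -3.2] w 0.109
t 4.9 row [0.3, -55.2, 184.8] [0.001, 0.002, 0.0] dist 193 deg 0.1 F [-0.1  0.8 -3.2] w 0.109
```

View pics/s2c.png

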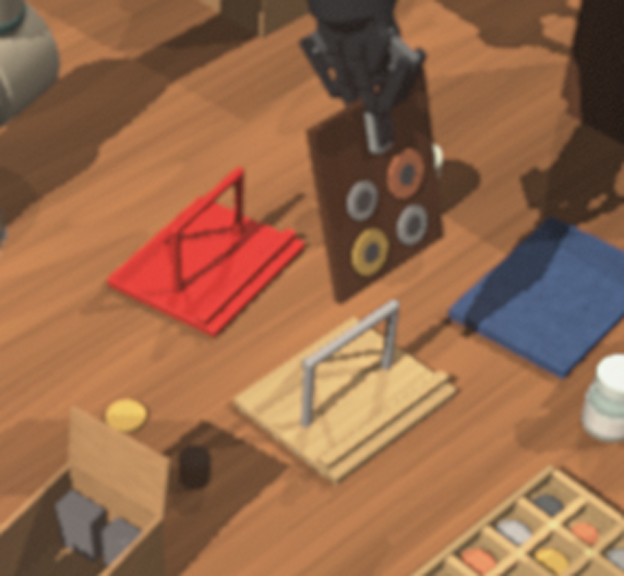

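The scene crop shows the panel held square and tilted above the stand with its medals facing the camera. Its bottom corners are at crop (340,300) and (442,236).

```bash
python3 - <<'E'
from h import *
np.set_printoptions(precision=4,suppress=True)
s=get_calibration("scene")
P=np.array([[340,300],[442,236]])/2.4+[220,60]; print(P)
print(proj(s,[[.5765,.121,.2144],[.575,.261,.2144]]))
# where the y/z would be on plane x
e,d=ray(s,P); print(e+d*((.576-e[0])/d[:,0])[:,None])
E
```

```text
[[361.6667 185.    ]
 [404.1667 158.3333]]
[[362.0089 187.0992]
 [405.0212 158.1944]]
[[0.576  0.1199 0.2209]
 [0.576  0.2565 0.2172]]
```

>>> step_arm([
  [[0,-12,40,0,0,0,-1],[0,-25,83,0,0,0,-1],[0,-37,123,0,0,0,-1],[0,-46,155,0,0,0,-1],[0,-51,172,0,0,0,-1],[0,-54,180,0,0,0,-1],[0,-54,180,0,0,0,-1]],
])

```text
time_s: 5.65
ee_pos: [0.536, 0.191, 0.142]
orientation: [0.696, 0.703, 0.102, 0.101]
contact_force: [0.4, -0.4, -1.9]
width: 0.11
grip_force: 59.5
```

```bash
python3 - <<'E'
from h import *
t=.352; y=.011
# final: foot (.5748,.191,.0142)
go([.5748-.123*np.sin(t),.1912,.0142+.123*np.cos(t)],1.582,-t)
go([.5366,.191,.136],1.582,-.288)
E
```

```text
t 5.65 row [0.2, -7.0, 10.8] [-0.064, 0.001, -0.001] dist 13 deg 3.7 F [ 0.4 -0.4 -1.9] w 0.11
t 5.65 row [-0.0, -1.1, 5.9] [-0.0, 0.001, -0.001] dist 6 deg 0.1 F [ 0.4 -0.4 -1.9] w 0.11
```

>>> step_arm([
  [[0,-1,3,0,0,0,-1],[0,-2,6,0,0,0,-1],[0,-2,8,0,0,0,-1],[0,-2,8,0,0,0,-1]],
])

```text
time_s: 6.05
ee_pos: [0.5364, 0.1925, 0.1351]
orientation: [0.695, 0.704, 0.103, 0.102]
contact_force: [0.2, 0.5, -0.9]
width: 0.107
grip_force: 59.6
```

```bash
python3 - <<'E'
from h import *
t=.352
go([.5748-.123*np.sin(t),.1912,.0142+.123*np.cos(t)],1.582,-t)
E
```

```text
t 6.05 row [-1.2, -5.4, 4.0] [-0.061, -0.0, 0.001] dist 7 deg 3.5 F [ 0.2  0.5 -0.9] w 0.107
```

Not yet in contact; now go to the final lean pose, slowly.

>>> step_arm([
  [[-1,-2,2,-0.02,0,0,-1],[-1,-4,3,-0.04,0,0,-1],[-1,-5,4,-0.061,0,0,-1],[-1,-5,4,-0.061,0,0,-1]],
])

```text
time_s: 6.45
ee_pos: [0.5322, 0.1915, 0.1297]
orientation: [0.692, 0.701, 0.124, 0.123]
contact_force: [0.0, 0.9, -3.0]
width: 0.108
grip_force: 59.5
```

```bash
python3 - <<'E'
from h import *
t=.352
go([.5748-.123*np.sin(t),.1912,.0142+.123*np.cos(t)],1.582,-t)
cv2.imwrite("pics/s3.png",read_camera("scene")); 
a=cv2.imread("pics/s3.png")[130:270,300:440]; cv2.imwrite("pics/s3c.png",cv2.resize(a,None,fx=4,fy=4,interpolation=cv2.INTER_CUBIC))
E
```

```text
t 6.45 row [-0.3, 0.2, 0.1] [-0.0, -0.0, 0.001] dist 0 deg 0.1 F [ 0.   0.9 -3. ] w 0.108
```

View pics/s3c.png

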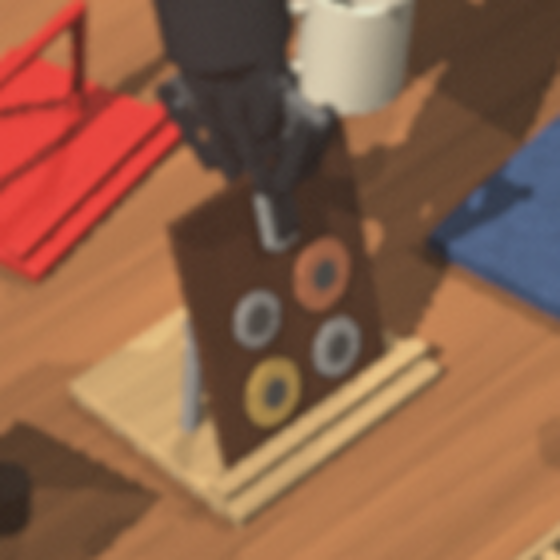

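The crop shows the panel's foot directly behind the strip, from (230,465) to (385,350), with the bar post behind it. The force still shows the panel's full weight, so it goes down gently.

>>> step_arm([
  [[0,-0.7,1.9,0,0,0,-1],[0,-0.7,1.9,0,0,0,-1]],
])

```text
time_s: 6.7
ee_pos: [0.5329, 0.1912, 0.1291]
orientation: [0.692, 0.7, 0.125, 0.123]
contact_force: [-5.0, -2.2, 8.9]
width: 0.11
grip_force: 61.4
```

>>> step_arm([
  [[0,-0.7,1.9,0,0,0,-1],[0,-0.7,1.9,0,0,0,-1]],
])

```text
time_s: 6.9
ee_pos: [0.533, 0.1912, 0.1289]
orientation: [0.692, 0.7, 0.125, 0.124]
contact_force: [-11.7, -3.7, 21.4]
width: 0.11
grip_force: 63.3
```

>>> step_arm([
  [[0,1.2,-3.2,0,0,0,-1],[0,1.2,-3.2,0,0,0,-1],[0,1.2,-3.2,0,0,0,-0.6],[0,1.2,-3.2,0,0,0,-0.4],[0,1.2,-3.2,0,0,0,0],[0,1.2,-3.2,0,0,0,0],[0,1.2,-3.2,0,0,0,0]],
])

```text
time_s: 7.6
ee_pos: [0.5328, 0.1914, 0.1288]
orientation: [0.692, 0.7, 0.124, 0.123]
contact_force: [1.4, -0.6, 0.4]
width: 0.5
grip_force: 0.0
```

>>> step_arm([
  [[0,0,-20,0,0,0,0],[0,0,-60,0,0,0,0],[0,0,-105,0,0,0,0],[0,0,-150,0,0,0,-0.5],[0,0,-180,0,0,0,-1],[0,0,-180,0,0,0,-1]],
])

```text
time_s: 8.2
ee_pos: [0.4722, 0.1915, 0.3036]
orientation: [0.691, 0.7, 0.129, 0.125]
contact_force: [0.3, 0.2, 0.2]
width: 0.005
grip_force: 0.0
```

```bash
python3 - <<'E'
from h import *
cv2.imwrite("pics/s4.png",read_camera("scene")); cv2.imwrite("pics/t4.png",read_camera("top"))
b=cv2.imread("pics/s4.png"); a=cv2.imread("pics/t4.png")
A=cv2.resize(a[175:275,200:500],None,fx=2.66,fy=2.66,interpolation=cv2.INTER_CUBIC)
B=cv2.resize(b[150:320,160:440],None,fx=1.9,fy=1.9,interpolation=cv2.INTER_CUBIC)
o=np.zeros((600,800,3),np.uint8); o[:A.shape[0],:A.shape[1]]=A; o[270:270+B.shape[0],:B.shape[1]]=B
cv2.imwrite("pics/crop4.png",o)
go([.5,.05,.36],1.774)
E
```

```text
t 8.3 row [-141.0, 47.2, -48.4] [0.351, 0.033, -0.189] dist 156 deg 22.9 F [ 0.6  0.2 -0. ] w -0.001
```

View pics/crop4.png

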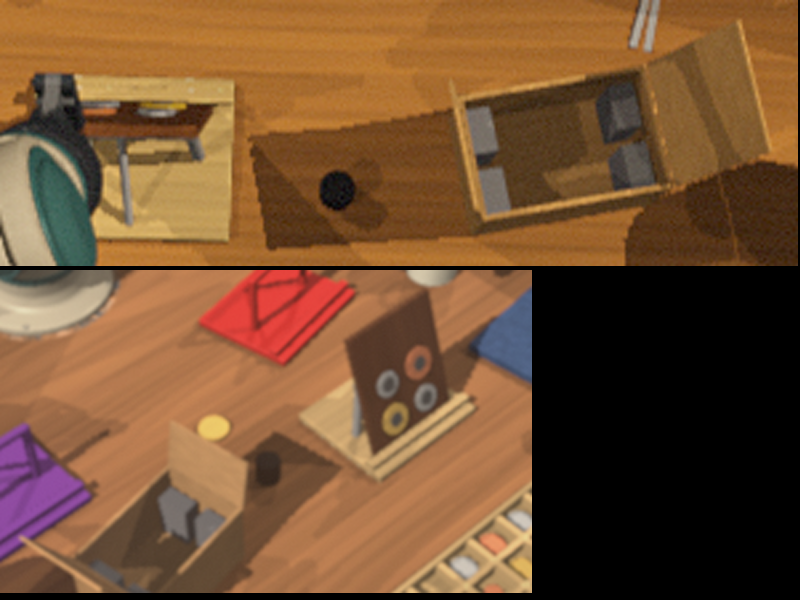

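The crop shows the panel standing on its own, leaning on the bar behind the strip, centred and square, and the carton empty with both flaps open. Next is the short flap.

```bash
python3 -c "
from h import *
go([.5115,-.055,.29],1.774)"
```

```text
t 8.3 row [-246.2, 32.7, 20.8] [0.351, 0.033, -0.189] dist 249 deg 22.9 F [ 0.6  0.2 -0. ] w -0.001
```

>>> step_arm([
  [[-40,5,0,0.02,0,-0.02,-1],[-246,33,21,0.351,0.033,-0.189,-1],[-246,33,21,0.351,0.033,-0.189,-1],[-246,33,21,0.351,0.033,-0.189,-1],[-246,33,21,0.351,0.033,-0.189,-1],[-246,33,21,0.351,0.033,-0.189,-1],[-246,33,21,0.351,0.033,-0.189,-1],[-246,33,21,0.351,0.033,-0.189,-1]],
])

```text
time_s: 9.1
ee_pos: [0.5111, -0.0539, 0.2882]
orientation: [0.632, 0.775, -0.001, -0.002]
contact_force: [0.0, -0.8, -0.5]
width: 0.0
grip_force: 0.0
```

```bash
python3 -c "
from h import *
go([.5115,-.055,.13],1.774)"
```

```text
t 9.1 row [-1.4, 0.6, 158.2] [-0.003, -0.002, -0.001] dist 158 deg 0.2 F [ 0.  -0.8 -0.5] w 0.0
```

>>> step_arm([
  [[-1,0,45,0,0,0,-1],[-1,0,90,0,0,0,-1],[-1,0,135,0,0,0,-1],[-1,0,158,0,0,0,-1],[-1,0,158,0,0,0,-1]],
])

```text
time_s: 9.6
ee_pos: [0.5083, -0.053, 0.1284]
orientation: [0.631, 0.776, -0.002, -0.004]
contact_force: [0.2, -0.3, -0.3]
width: 0.0
grip_force: 0.0
```

>>> step_arm([
  [[-13,0,-1,0,0,0,-1],[-25,0,-2,0,0,0,-1],[-35,0,-4,0,0,0,-1],[-45,0,-5,0,0,0,-1],[-53,0,-5,0,0,0,-1],[-60,0,-4,0,0,0,-1],[-66,0,-1,0,0,0,-1],[-73,0,2,0,0,0,-1]],
])

```text
time_s: 10.4
ee_pos: [0.5266, -0.128, 0.1293]
orientation: [0.632, 0.775, -0.001, -0.0]
contact_force: [1.1, 1.0, -0.6]
width: -0.001
grip_force: 0.3
```

Next rows: forward 22, down 33.

>>> step_arm([
  [[-5,0,5,0,0,0,-1],[-10,0,10,0,0,0,-1],[-14,0,15,0,0,0,-1],[-17,0,20,0,0,0,-1],[-20,0,25,0,0,0,-1],[-22,0,30,0,0,0,-1],[-23,0,33,0,0,0,-1],[-23,0,33,0,0,0,-1]],
])

```text
time_s: 11.2
ee_pos: [0.531, -0.1501, 0.096]
orientation: [0.632, 0.775, -0.001, -0.001]
contact_force: [1.0, -0.1, -0.7]
width: -0.003
grip_force: 0.0
```

```bash
python3 - <<'E'
from h import *
s=ctrl.get_state(); r=np.array(s["ee_pos"])-[.5395,-.1908,0]
print("yc",r@[-.2016,.9795,0],"xc",r@[.9795,.2016,0],"z",r[2],s["contact_force"])
E
```

```text
yc 0.04156948838722488 xc -0.00010406714263221082 z 0.096012463985836 [ 1.02127586 -0.13661818 -0.65168725]
```

>>> step_arm([
  [[0,0,2,0,0,0,-1],[0,0,4,0,0,0,-1],[0,0,4,0,0,0,-1]],
])

```text
time_s: 11.5
ee_pos: [0.5315, -0.1502, 0.093]
orientation: [0.632, 0.775, -0.001, 0.0]
contact_force: [-0.6, -0.3, 3.0]
width: -0.002
grip_force: 1.3
```

>>> step_arm([
  [[0,0,-60,0,0,0,-1],[-50,0,-110,0,0,0,-1],[-100,0,-160,0,0,0,-1],[-150,0,-170,0,0,0,-1],[-200,0,-170,0,0,0,-1],[-213,0,-170,0,0,0,-1],[-213,0,-170,0,0,0,-1]],
])

```text
time_s: 12.2
ee_pos: [0.5752, -0.365, 0.2629]
orientation: [0.634, 0.774, -0.002, 0.002]
contact_force: [-0.2, 0.1, -1.3]
width: -0.004
grip_force: 0.0
```

```bash
python3 - <<'E'
from h import *
go([.5744,-.3605,.145],1.774)
a=read_camera("scene"); cv2.imwrite("pics/s5.png",a)
cv2.imwrite("pics/s5c.png",cv2.resize(a[150:370,130:430],None,fx=2.6,fy=2.6,interpolation=cv2.INTER_CUBIC))
E
```

```text
t 12.2 row [5.3, 0.0, 117.9] [0.0, 0.006, -0.005] dist 118 deg 0.4 F [-0.2  0.1 -1.3] w -0.004
```

View pics/s5c.png

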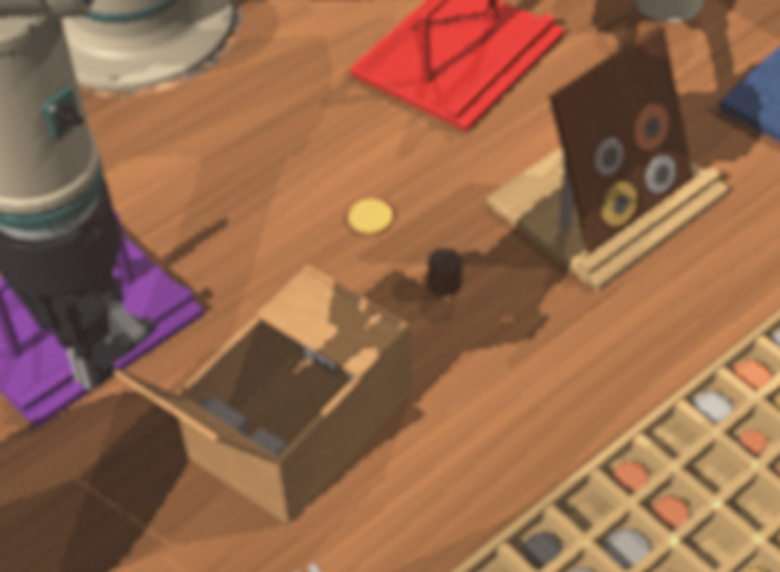

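The crop shows the short flap flat over the carton around (335,310). The long flap is still open at (165,400), and the panel stands undisturbed.

>>> step_arm([
  [[0,0,40,0,0,0,-1],[0,0,80,0,0,0,-1],[0,0,118,0,0,0,-1],[0,0,118,0,0,0,-1],[12,0,118,0,0,0,-1],[24,0,117,0,0,0,-1],[34,0,116,0,0,0,-1],[44,0,114,0,0,0,-1]],
])

```text
time_s: 13.05
ee_pos: [0.5672, -0.3172, 0.1536]
orientation: [0.631, 0.775, -0.001, 0.005]
contact_force: [-1.1, -4.8, 10.0]
width: 0.001
grip_force: 0.0
```

>>> step_arm([
  [[10,0,-3,0,0,0,-1],[20,0,-6,0,0,0,-1],[30,0,-10,0,0,0,-1],[40,0,-14,0,0,0,-1],[50,0,-16,0,0,0,-1],[60,0,-18,0,0,0,-1],[70,0,-15,0,0,0,-1],[80,0,-12,0,0,0,-1]],
])

```text
time_s: 13.85
ee_pos: [0.549, -0.2362, 0.1602]
orientation: [0.632, 0.775, -0.001, -0.0]
contact_force: [0.5, -0.1, -0.5]
width: -0.001
grip_force: 0.1
```

```bash
python3 - <<'E'
from h import *
s=ctrl.get_state(); r=np.array(s["ee_pos"])-[.5395,-.1908,0]
print("yc",r@[-.2016,.9795,0],"xc",r@[.9795,.2016,0],"z",r[2],s["contact_force"])
E
```

```text
yc -0.04642628851262916 xc 0.00013459762230446515 z 0.16015789413663847 [ 0.51254029 -0.08439905 -0.53384422]
```

>>> step_arm([
  [[7,0,9,0,0,0,-1],[14,0,19,0,0,0,-1],[20,0,29,0,0,0,-1],[25,0,41,0,0,0,-1],[28,0,51,0,0,0,-1],[30,0,58,0,0,0,-1],[31,0,62,0,0,0,-1],[31,0,62,0,0,0,-1]],
])

```text
time_s: 14.65
ee_pos: [0.5426, -0.2068, 0.0979]
orientation: [0.632, 0.775, -0.001, -0.001]
contact_force: [-0.7, 0.4, 0.3]
width: -0.003
grip_force: 0.0
```

>>> step_arm([
  [[0,0,2,0,0,0,-1],[0,0,3,0,0,0,-1],[0,0,3,0,0,0,-1]],
])

```text
time_s: 14.95
ee_pos: [0.5434, -0.2073, 0.0965]
orientation: [0.632, 0.775, -0.0, 0.001]
contact_force: [-0.6, 0.4, 3.7]
width: -0.002
grip_force: 1.7
```

Contact at z 0.0965, so the long flap is flat. Hold briefly, then retreat upward.

>>> step_arm([
  [[0,0,0,0,0,0,-1],[0,0,0,0,0,0,-1],[0,0,-40,0,0,0,-1],[0,0,-85,0,0,0,-1],[-45,0,-130,0,0,0,-1],[-90,0,-160,0,0,0,-1],[-135,0,-160,0,0,0,-1],[-135,0,-160,0,0,0,-1]],
])

```text
time_s: 15.75
ee_pos: [0.5714, -0.3447, 0.2568]
orientation: [0.633, 0.774, -0.002, 0.003]
contact_force: [-0.0, 0.5, -0.9]
width: -0.001
grip_force: 0.0
```

```bash
python3 - <<'E'
from h import *
a=read_camera("scene"); t=read_camera("top")
A=cv2.resize(t[175:275,200:500],None,fx=2.66,fy=2.66,interpolation=cv2.INTER_CUBIC)
B=cv2.resize(a[150:320,160:440],None,fx=1.9,fy=1.9,interpolation=cv2.INTER_CUBIC)
o=np.zeros((600,800,3),np.uint8); o[:A.shape[0],:A.shape[1]]=A; o[270:270+B.shape[0],:B.shape[1]]=B
cv2.imwrite("pics/end.png",o); print(ctrl.get_state()["ee_pos"])
E
```

```text
[ 0.57020021 -0.34076774  0.25465494]
```

View pics/end.png

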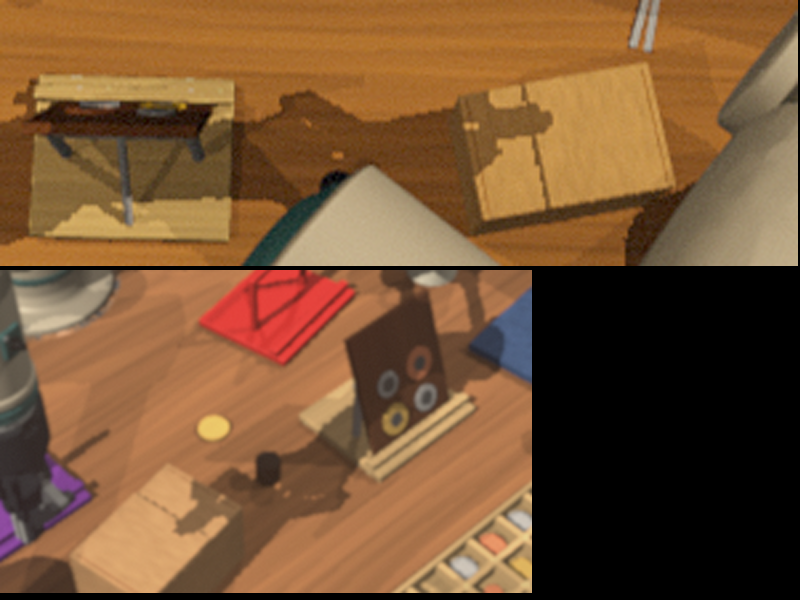

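The carton is closed flat with both flaps down (top crop 460-675, 65-232). The panel leans centred and square on the stand, and the other objects in the crop have not visibly moved.

```bash
python3 -c "
from bench import close_job
print(close_job())"
```

```text
the job is handed in; nothing more can be done
None
```

The job is handed in (no verdict was shown): the panel leans released on the stand, centred with medals facing out, and the carton is closed, short flap first and the long flap over it; I saw no other objects moved, with about 16 of the 54 s used.

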